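Fit the filter and seat the lens on the rostrum camera head

TASK

Get the camera head ready: draw the tall glass filter with the metal grip rail up out of the wooden rack, lower it all the way down into the slot of the camera head without dropping it, and let go. Then press down on the knurled lens collar that rests on the head, turn it clockwise (seen from above) until its hidden keyway drops over the pin, push it fully home against its spring, and finish while still gripping it and holding it pushed home. Leave everything else where it is.

Things in the scene. Friction and masses are not known exactly. Their poses are not given: they have to be found in the camera images.
- head: fixed grey camera head, a box 120 (x) x 210 (y) x 50 mm high. Origin: on the table under the middle of the box, z up. The filter slot is in its top at y = -60 mm, the round lens mount stands on it at y = +60 mm; a black camera block, 64 mm high, closes the -y end (to y = -160 mm).
- slot (a point): middle of the mouth of the head's filter slot, 50 mm above the table, axes as the head's. The slot is 54 mm long (along x), 7 mm wide (along y), 40 mm deep, with a lead-in bevel of 4 mm round its mouth.
- mount (a point): on the lens mount's axis at the shoulder, 75 mm above the table: where the lens's underside centre is when fully home. The 30 mm spigot rises 26 mm from here; its one radial pin, 6 mm thick, top 9 mm above the shoulder, is hidden under the lens. Within 80 mm of the axis nothing but the mount (62 mm diameter) is higher than 50 mm.
- lens: lens in a dark knurled collar, 52 mm diameter, 40 mm high, about 0.16 kg, loose on the mount's spigot (1.5 mm play). Origin: centre of its underside, z up; x and y mark nothing. Starts on the sprung seat, 11 mm above home. Its one keyway is hidden inside: turned 20 to 70 degrees clockwise (from above) from its start it comes over the pin, fitting within 8 degrees either way.
- seat (a joint): how far the lens presses its sprung seat down, m: 0 at the start; 0.002 when pushed on to the pin (off the keyway it goes no further); 0.011 when fully home on the shoulder. The spring pushes up with 3 N at 0 and 8.5 N at 0.011, so a released lens rises again. Grip the collar across its diameter near its top.
- rack: fixed wooden rack 80 (x) x 130 (y) x 45 mm high, origin centre of its underside. Three slots along x, 54 x 7 mm, 35 mm deep, at y = -42, 0, +42 mm, each holding a glass plate; which holds the filter varies.
- filter: the glass filter: green glass 50 mm wide (x), 4 mm thick (y), 85 mm high (z), about 0.06 kg, with an aluminium rail along its top edge, 10 mm thick (y), 14 mm high, to pinch across its thickness. It stands upright, 50 mm out of the rack. Origin: middle of its lower edge, z up. Either face may look to the head's +y. Seated in the head its lower edge is 10 mm above the table.
- blank_a: bare green glass plate 50 x 4 x 44 mm, no rail, standing in a slot of the rack and showing 9 mm above it; not to be moved; origin: middle of its lower edge
- blank_b: as blank_a, in another slot of the rack; not to be moved
- brush: paint brush lying on the table beside the head; bystander; about 200 mm long, under 30 mm high
- jar: closed glass jar, 64 mm diameter, 90 mm high; bystander; origin: centre of underside
- cap: black lens cap, 60 mm diameter, 10 mm high, flat on the table; bystander
- driver: screwdriver lying on the table, under 40 mm high; bystander
- mug: white mug, 80 mm diameter, 90 mm high; bystander
- block: black rubber block 60 x 40 x 30 mm; bystander
Things that resemble listed ones, but are neither listed nor needed, are in the scene too. What is shaped like the filter but pink is not meant.

How it is judged:
By the outcome, as a careful person would: the job done as asked, in the order asked, and still so for the second after the job is handed in, while the arm keeps its last pose, push and grip.
It also fails if it takes over 51 s, if anything falls off the work surface, if the arm or the gripper's body presses on something with over 40 N, if the wrist force passes 120 N, or if a joint passes its speed limit or range.

ROBOT

A 6-joint arm with a two-finger parallel gripper is mounted at the origin on the work surface. World frame = base frame: x ahead of the robot, y to its left, z up, the work surface at z = 0. Lengths are in mm, angles in rad, forces in N, time in s.
With the tool pointing down it reaches from about 250 to 775 mm from the base axis. Payload 8.9 kg.
Tool frame: the origin (TCP) lies at the very end of the fingers, on their centre line; the grasp point (between the pads) lies ctrl.pinch_z behind it (ctrl.pinch_z is the distance from the TCP to the grasp point, in mm); z points along the fingers, y is the direction in which the jaws open and shut (so a half turn about z gives the same grasp; the last joint's range is limited). The gripper opens to 85 mm and grips with 20 to 120 N. Pads are 22 mm wide; open, the fingers measure 114 mm over their backs; the gripper's body (76 mm by 85 mm) begins 54 mm behind the grasp point. The pads swing forward as they close: fully open they stand 13 mm farther back than shut.
Start: joints at [0.968, 0.291, -0.153, 1.127, 0, 1.431], TCP at [234.853, 469.54, 231.305] pointing down, gripper open.
Joint ranges: [-2.52, 2.52], [-0.91, 1.74], [-1.3, 1.37], [-1.96, 2.02], [-1.52, 1.47], [-3.14, 3.14]. Speed limits (rad/s): [2.22, 2.22, 2.79, 3.14, 3.14, 3.14].

INTERFACE

Orientations are given as a unit quaternion [x, y, z, w].
In Python, from plant import ctrl, imaging, spotter gives the robot as it stands. The module is installed in compiled form; this text tells all that it offers.
- The arm moves only by the tool carry_out, never from a script. Its argument "increments" is a list that holds one entry, the list of rows, each a list of 6 numbers: the shift along the tool's x, y, z in mm, then the turn, a rotation vector about the tool's x, y, z in rad. A call has 1 to 20 rows; each row shifts and turns the pose as measured when the row begins, along the tool's axes as they then stand; what a row does not reach is not made up. A row lasts 1/8 s, in which the tool goes at most 62.5 mm and 10.7 degrees, less where a joint would pass 70% of its speed; a pose out of reach is approached as far as the arm can. A call with a gripper value outside its range is refused whole. "grip" is the finger opening in mm, from 0 to 85.4, set as the call begins (left out, the last holds). The fingers move at their own pace and stop on an object; the grip force is fixed at half the most. Time passes only in rows, so rows that do not move let the fingers close. It gives the time, the measured TCP pose, the force and the opening at its end, in the units of the state.
- ctrl.sense(): the state, without advancing time (a new reading comes with each control period).
- imaging.capture(name): name is "scene" or "top" or "wrist"; returns the picture (480x640x3 uint8, red, green, blue); there is no depth.
- imaging.camera_info(name): a dict with "fx", "fy", "cx", "cy" (pixels), "position" and "orientation" of the camera in the world. Camera axes: x right, y up, looking along -z (the intrinsics and any distortion apply to the point x, -y, -z); pixel columns grow to the right and rows downward; lengths in mm; the calibration is good to about 2 mm. The wrist camera is an equidistant fisheye: a pixel r from the principal point sees the ray r / f radians off the axis. A picture is of the moment at which its call begins: read the wrist's pose just before it. camera_info takes no time and is no camera call; for the wrist camera it gives the pose at the moment of the call.
- ctrl.finish_job(): hands the job in, once; it reports no verdict.
Trained networks look in the newest picture that a camera, given by its name, has taken for a name from the list of things; names that differ only in an ending like _2 or _b are one class to them, and where a whole thing is asked for, a point or a joint stands for the part that bears it (a point fixed in the world has none). Each returns a list of dicts, best first, with "confidence" (0 to 1); they miss things now and then, are a little off and sometimes report something else, mostly with a low value. They report only what shows in the picture. A call takes as long as a camera call. They do not tell look-alikes from the thing itself.
- spotter.cut_out(name, camera): "pixels" (480x640 bool, what is visible of it) and "extent" ([left, top, right, bottom] in pixels, round what is visible of it).
The state is a dict: "time_s": time; "joint_pos": joint angles; "joint_velocities": joint speeds; "effort": joint torques, N m; "ee_pos": TCP position; "orientation": TCP orientation; "wrist_force": force on the tool from outside, world axes, zero at the start; "torque": the same for the moment, N m; "grip_width": opening from 0.0 (shut) to 1.0 (fully open).
Only numpy, scipy, OpenCV 4.12 (cv2) and the standard library are available. Lean on these libraries where they do the work, as an engineer would, in place of code of your own. Each camera call takes 0.05 s, during which the arm holds its last target.

## Working session

There is one attempt and no reset: what is moved stays moved. The work goes in short steps, Python scripts to look and compute and a tool call to move; the robot and the scene stay as the last step left them, time stands still between calls to the robot, and variables do not carry over. Pictures are saved under pics/ and viewed, and the job is handed in when it is done.

Besides the shell and the picture viewer there is one more tool, called after "Call:" as name(argument=value, ...), one argument or row to a line, values as JSON. carry_out: Moves the arm, as the interface text tells. Its arguments: {"type":"object","properties":{"increments":{"type":"array"},"grip":{"type":"number"}},"required":["increments"]}

```bash
mkdir -p pics && python3 - <<'E'
from plant import ctrl, imaging, spotter
import cv2
s=ctrl.sense(); print(s, ctrl.pinch_z)
for n in ["scene","top","wrist"]:
    im=imaging.capture(n); cv2.imwrite(f"pics/{n}0.png",im[:,:,::-1]); print(n,imaging.camera_info(n))
E
```

```text
{'time_s': 0.0, 'joint_pos': array([ 9.67717294e-01,  2.91285413e-01, -1.54121676e-01,  1.12671562e+00,
        1.81229839e-05,  1.43148510e+00]), 'joint_velocities': array([ 8.71984203e-04, -3.91480882e-06, -2.57751255e-04,  6.67563461e-04,
        1.97795814e-03,  3.50633733e-04]), 'effort': array([-2.79033935e-05, -5.37143970e+01,  3.31375158e+01,  1.57232175e-02,
       -2.53894423e-04,  2.29587442e-06]), 'ee_pos': array([234.58647465, 469.17945601, 230.73138434]), 'orientation': array([ 2.29811365e-01,  9.73234965e-01, -6.14736839e-04, -2.49003112e-04]), 'wrist_force': array([-0.63773394, -0.36644254, -0.35818952]), 'torque': array([0.01628582, 0.04162624, 0.03094689]), 'grip_width': 1.0017171094922175} 18.700000000000003
scene {'fx': 614.0052080704419, 'fy': 614.0052080704419, 'cx': 325.89090300464807, 'cy': 238.15727483553476, 'position': array([1246.54347293, -833.21414428,  829.06302852]), 'orientation': array([0.44074731, 0.15117646, 0.26766778, 0.84335132])}
top {'fx': 605.8923837372689, 'fy': 605.8923837372689, 'cx': 325.6894324427499, 'cy': 231.56750340140238, 'position': array([ 515.74075802,   -9.51069428, 1541.08740042]), 'orientation': array([ 0.02127231, -0.02365561, -0.70632606,  0.7071714 ])}
wrist {'fx': 371.64829954431775, 'fy': 371.64829954431775, 'cx': 315.9552573063306, 'cy': 240.033434000645, 'position': array([163.09767117, 504.03615235, 373.20190673]), 'orientation': array([-0.13432766, -0.0824471 ,  0.5192605 ,  0.8399566 ])}
```

View pics/scene0.png

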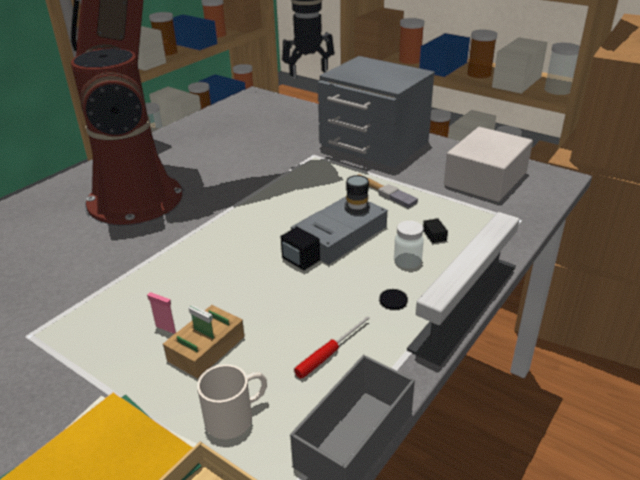

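View pics/top0.png

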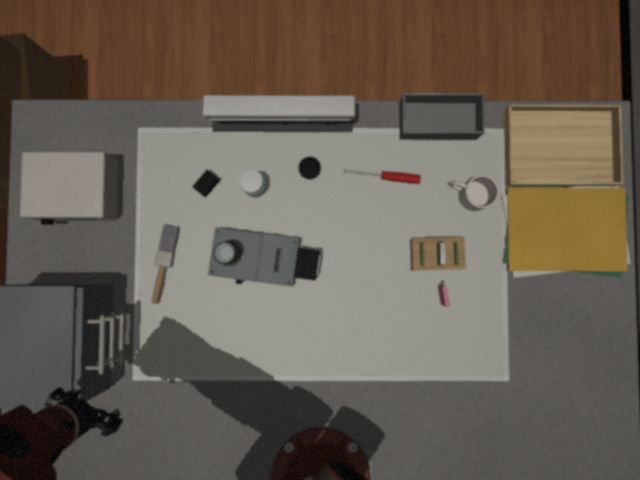

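View pics/wrist0.png

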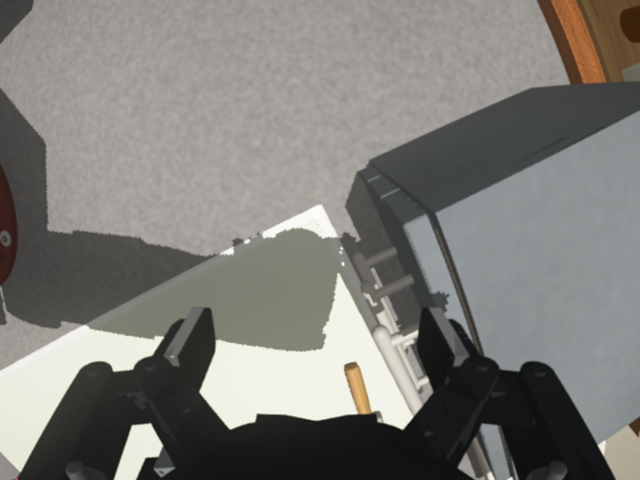

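Scene: head at top-picture (255,256), with lens (227,252) and slot (277,260). The rack is at (438,253), with the railed filter in its middle slot, and the pink decoy is at (445,293) beside it. Next I'll measure.

```bash
cat > h.py <<'E'
import numpy as np, cv2
from scipy.spatial.transform import Rotation as R
def ray(info,uv,fish=False):
    uv=np.atleast_2d(np.asarray(uv,float))
    x=(uv[:,0]-info['cx'])/info['fx']; y=(uv[:,1]-info['cy'])/info['fy']
    if fish:
        r=np.hypot(x,y)+1e-12; d=np.c_[np.sin(r)*x/r, np.sin(r)*y/r, np.cos(r)]
    else: d=np.c_[x,y,np.ones_like(x)]
    d=d*[1,-1,-1]
    return R.from_quat(info['orientation']).apply(d)
def onz(info,uv,z,fish=False):
    d=ray(info,uv,fish); p=info['position']; t=(z-p[2])/d[:,2]
    return p+d*t[:,None]
def proj(info,P,fish=False):
    P=np.atleast_2d(P); c=R.from_quat(info['orientation']).inv().apply(P-info['position'])*[1,-1,-1]
    if fish:
        rr=np.hypot(c[:,0],c[:,1])+1e-12; th=np.arctan2(rr,c[:,2]); a=c[:,0]/rr*th; b=c[:,1]/rr*th
    else: a=c[:,0]/c[:,2]; b=c[:,1]/c[:,2]
    return np.c_[a*info['fx']+info['cx'], b*info['fy']+info['cy']]
E
python3 - <<'E'
from plant import ctrl, imaging, spotter
from h import *
im=imaging.capture("top"); I=imaging.camera_info("top")
for n in ["head","lens","rack","filter"]:
    for k in spotter.cut_out(n,"top")[:3]:
        m=k['pixels'].astype(np.uint8); c=max(cv2.findContours(m,0,1)[0],key=cv2.contourArea)
        print(n,round(k['confidence'],2),np.round(k['extent'],0),cv2.minAreaRect(c), m.sum())
c=im[190:320,190:490]; cv2.imwrite("pics/topc.png",cv2.resize(c[:,:,::-1],None,fx=2.6,fy=2.6,interpolation=cv2.INTER_CUBIC))
E
```

```text
head 0.63 [208. 229. 319. 286.] ((263.93450927734375, 259.99127197265625), (107.97774505615234, 52.997650146484375), 7.594643592834473) 4475
lens 0.92 [210. 239. 240. 266.] ((225.0, 252.5), (23.0, 24.0), 90.0) 465
lens 0.73 [239. 167. 266. 198.] ((252.25003051757812, 182.75001525878906), (29.698484420776367, 24.748737335205078), 45.0) 623
lens 0.17 [451. 174. 498. 212.] ((475.5168151855469, 193.07302856445312), (33.65397644042969, 46.0962028503418), 77.00537872314453) 1194
rack 0.78 [408. 238. 466. 270.] ((437.5, 253.5), (33.0, 55.0), 90.0) 1512
filter 0.57 [438. 244. 447. 264.] ((440.5, 253.0), (20.0, 7.0), 90.0) 153
filter 0.52 [437. 285. 450. 307.] ((443.06756591796875, 295.4054260253906), (22.193862915039062, 8.877545356750488), 80.53767395019531) 181
```

View pics/topc.png

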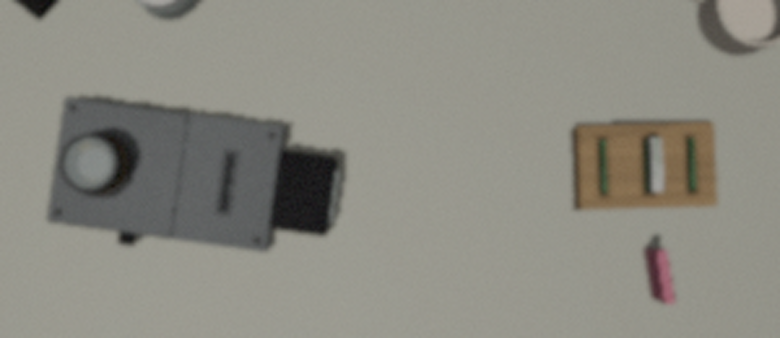

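```bash
python3 - <<'E'
from plant import imaging
from h import *
I=imaging.camera_info("top")
f=lambda L,z: onz(I,np.array(L)/2.6+190,z)[:,:2].round(1)
hc=f([(68,98),(292,125),(270,248),(50,221)],50); rc=f([(573,125),(713,121),(717,205),(576,208)],45)
print("head",hc.tolist(),hc.mean(0)); 
for a,b in((0,1),(3,2),(1,2),(0,3)):
    for q in(hc,rc):
        d=q[b]-q[a]; print(a,b,np.linalg.norm(d).round(1),np.degrees(np.arctan2(d[1],d[0])).round(2))
print("rack",rc.mean(0)); print("slot",f([(229,182)],50),"lens",f([(92,162)],126),"rail",f([(655,165)],95),"blanks",f([(603,166),(692,164)],54))
E
```

```text
head [[619.8, 255.6], [594.5, 43.1], [478.3, 63.4], [503.5, 271.1]] [549.025 158.3  ]
0 1 214.0 -96.79
0 1 133.5 -88.28
3 2 209.2 -96.92
3 2 133.8 -88.72
1 2 118.0 170.09
1 2 79.8 -178.06
0 3 117.3 172.41
0 3 78.8 -178.33
rack [ 557.45 -291.95]
slot [[540.4 102.5]] lens [[557.  219.8]] rail [[ 555.7 -291.9]] blanks [[ 555.9 -250.8]
 [ 557.9 -334.9]]
```

Call:
carry_out(
  increments=[
    [[0, 0, 0, 0, 0, -0.164], [0, 0, 0, 0, 0, -0.164], [0, 0, 0, 0, 0, -0.164], [-23, -54, 0, 0, 0, 0], [-23, -54, 0, 0, 0, 0], [-23, -54, 0, 0, 0, 0], [-23, -54, 0, 0, 0, 0], [-23, -54, 0, 0, 0, 0], [-23, -54, 0, 0, 0, 0], [-23, -54, 0, 0, 0, 0], [-23, -54, 0, 0, 0, 0]],
  ],
  grip=60,
)

```text
time_s: 1.78
ee_pos: [444.1, 37.5, 232.0]
orientation: [-0.027, 1.0, 0.001, 0.003]
wrist_force: [1.2, 1.4, -0.4]
grip_width: 0.706
```

```bash
cat > cap.py <<'E'
import sys,pickle
from plant import ctrl, imaging
from h import *
n=sys.argv[1]; cam=sys.argv[2] if len(sys.argv)>2 else "wrist"
I=imaging.camera_info(cam); im=imaging.capture(cam); s=ctrl.sense()
cv2.imwrite(f"pics/{n}.png",im[:,:,::-1]); pickle.dump((I,s),open(f"pics/{n}.pkl","wb"))
print(s['time_s'],s['ee_pos'].round(1),s['orientation'].round(4),s['wrist_force'].round(1),s['joint_pos'].round(2), I['position'].round(1), R.from_quat(I['orientation']).apply([0,0,-1]).round(2))
E
python3 cap.py w1
```

```text
1.825 [447.5  31.7 232. ] [-2.450e-02  9.997e-01 -8.000e-04  3.900e-03] [ 3.9 -6.   1. ] [-0.09  0.14 -0.35  1.08 -0.   -0.14] [363.4  31.8 373.9] [ 0.32  0.02 -0.95]
```

View pics/w1.png

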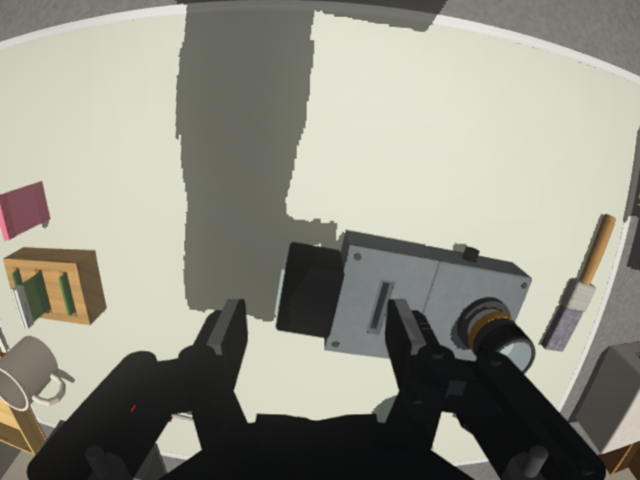

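The wrist picture shows the slot at about (380,307) and the head's top corners near (345,233), (530,275) and (328,347). I'll zoom in for a precise fit.

```bash
python3 - <<'E'
import cv2
im=cv2.imread("pics/w1.png")[225:385,315:545]
cv2.imwrite("pics/w1c.png",cv2.resize(im,None,fx=3.4,fy=3.4,interpolation=cv2.INTER_CUBIC))
E
```

```text
(no output)
```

View pics/w1c.png

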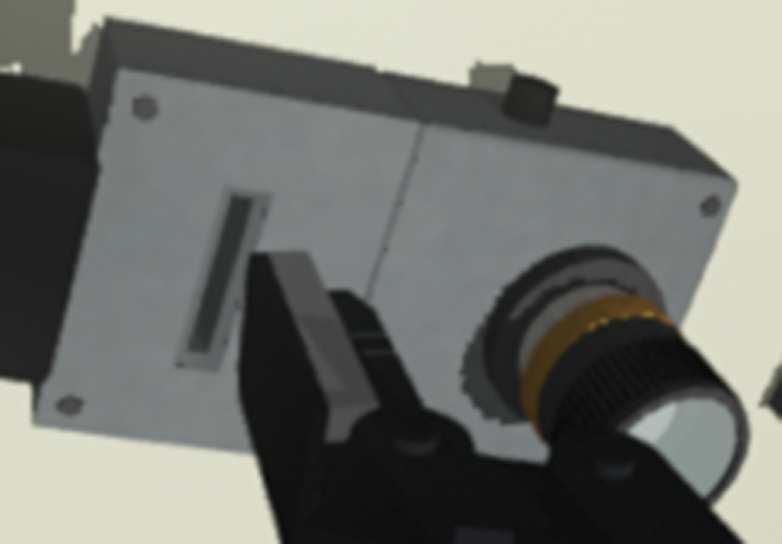

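Call:
carry_out(
  increments=[
    [[-17, -45, 0, 0, 0, 0.04], [-17, -50, 0, 0, 0, 0], [-17, -50, 0, 0, 0, 0], [-17, -50, 0, 0, 0, 0], [-17, -50, 0, 0, 0, 0], [-17, -40, 0, 0, 0, 0], [-5, -20, 0, 0, 0, 0], [0, 0, 0, 0, 0, 0]],
  ],
  grip=40,
)

```text
time_s: 2.82
ee_pos: [561.5, -284.8, 232.4]
orientation: [-0.002, 1.0, -0.0, 0.005]
wrist_force: [0.0, -0.7, 0.2]
grip_width: 0.473
```

```bash
python3 cap.py w2; python3 - <<'E'
import pickle
from h import *
I,s=pickle.load(open("pics/w1.pkl","rb"))
f=lambda L,z: onz(I,np.array(L)/3.4+[315,225],z,True)[:,:2].round(1)
b=f([(226,188),(271,193),(219,372),(176,365)],50); print("bevel",b.tolist(),b.mean(0))
for i,j in((3,0),(2,1)): d=b[j]-b[i]; print(np.linalg.norm(d), np.degrees(np.arctan2(d[1],d[0])))
h=f([(117,68),(737,183),(35,425)],50); print(h.tolist())
for i,j in((0,1),(0,2)): d=h[j]-h[i]; print(np.linalg.norm(d), np.degrees(np.arctan2(d[1],d[0])))
print((h[1]+h[2])/2)
E
```

```text
2.875 [ 561.3 -284.   232.4] [-2.1e-03  1.0e+00 -4.0e-04  4.4e-03] [-0.3  0.2  0.1] [-0.59  0.49  0.14  1.22  0.   -0.59] [ 480.1 -286.2  374. ] [ 0.32  0.   -0.95]
bevel [[509.1, 103.8], [510.2, 117.2], [571.3, 109.7], [569.0, 96.0]] [539.9   106.675]
60.40571165047224 172.58086005651376
61.55858997735406 173.0019738873707
[[474.6, 69.5], [503.5, 275.0], [592.9, 54.6]]
207.52219158441827 81.99484394801345
119.23464261698439 -7.178658486106969
[548.2 164.8]
```

View pics/w2.png

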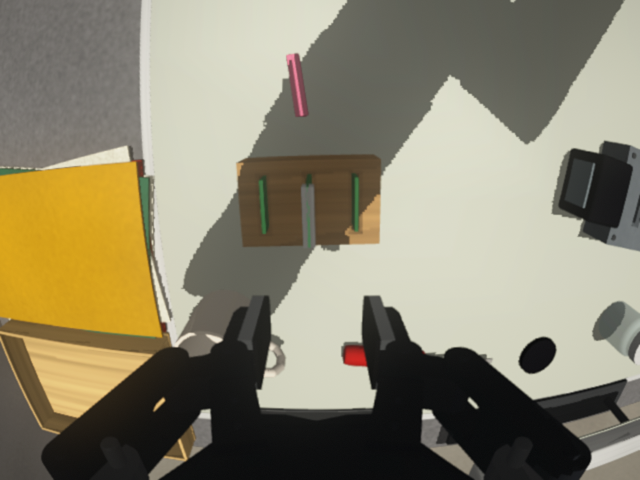

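```bash
python3 - <<'E'
import cv2
im=cv2.imread("pics/w2.png")[145:260,230:390]
cv2.imwrite("pics/w2c.png",cv2.resize(im,None,fx=5,fy=5,interpolation=cv2.INTER_CUBIC))
E
```

```text
(no output)
```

View pics/w2c.png

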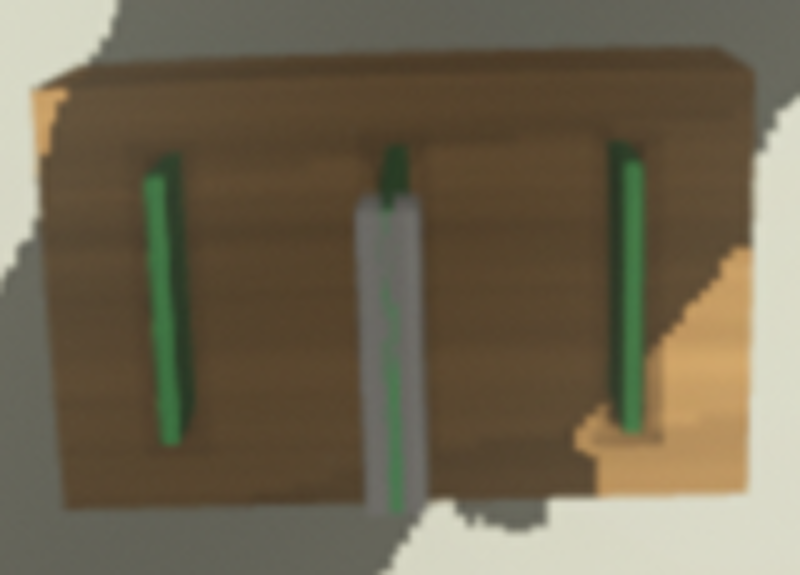

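```bash
python3 - <<'E'
import pickle
from h import *
I,s=pickle.load(open("pics/w2.pkl","rb"))
f=lambda L,z: onz(I,np.array(L)/5+[230,145],z,True)[:,:2].round(1)
b=f([(358,200),(420,200),(428,513),(366,513)],95); print("rail",b.tolist(),b.mean(0))
for i,j in((0,3),(1,2)): d=b[j]-b[i]; print(np.linalg.norm(d), np.degrees(np.arctan2(d[1],d[0])))
h=f([(35,85),(752,72),(747,492),(65,508)],45); print(h.tolist(),h.mean(0))
for i,j in((0,1),(3,2),(0,3),(1,2)): d=h[j]-h[i]; print(np.linalg.norm(d), np.degrees(np.arctan2(d[1],d[0])))
T=R.from_quat(s['orientation']).as_matrix(); print(T.round(3)); print("tool delta", (T.T@(np.array([*b.mean(0),70])-s['ee_pos'])).round(1))
E
```

```text
rail [[530.2, -297.1], [530.2, -287.7], [580.7, -286.3], [580.8, -296.2]] [ 555.475 -291.825]
50.608003319633056 1.0189874453679644
50.519402213407076 1.5879911132603313
[[517.6, -357.1], [515.1, -228.8], [594.4, -225.9], [598.1, -355.5]] [ 556.3   -291.825]
128.32435466426475 91.11630026618789
129.65280560018746 91.63531493664276
80.51589905105699 1.1386481782612226
79.35300876463344 2.094372620841372
[[-1.    -0.004  0.009]
 [-0.004  1.    -0.001]
 [-0.009 -0.001 -1.   ]]
tool delta [  7.3  -7.7 162.4]
```

Call:
carry_out(
  increments=[
    [[7, -8, 20, 0, 0.009, -0.02], [0, 0, 40, 0, 0, 0], [0, 0, 35, 0, 0, 0], [0, 0, 20, 0, 0, 0], [0, 0, 0, 0, 0, 0]],
  ],
)

```text
time_s: 3.5
ee_pos: [554.0, -286.1, 116.2]
orientation: [-0.015, 1.0, -0.0, 0.0]
wrist_force: [0.5, 0.2, 0.0]
grip_width: 0.469
```

```bash
python3 cap.py w3
```

```text
3.55 [ 554.6 -286.5  117.2] [-1.480e-02  9.999e-01 -6.000e-04  1.000e-03] [-0.   1.5  0.1] [-0.59  0.55 -0.05  0.96  0.   -0.62] [ 473.8 -289.7  258.4] [ 0.31  0.01 -0.95]
```

View pics/w3.png

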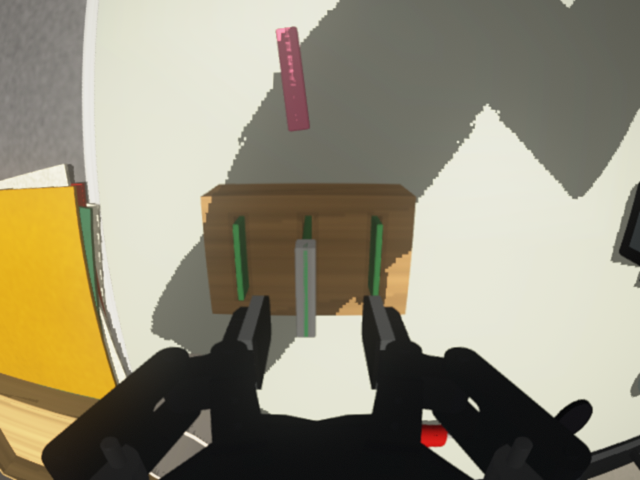

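Call:
carry_out(
  increments=[
    [[0, -5, 15, 0, 0, 0], [0, 0, 20, 0, 0, 0], [0, 0, 12, 0, 0, 0], [0, 0, 0, 0, 0, 0]],
  ],
)

```text
time_s: 4.05
ee_pos: [556.8, -292.7, 71.1]
orientation: [-0.015, 1.0, -0.002, 0.003]
wrist_force: [0.6, 0.2, 0.9]
grip_width: 0.47
```

```bash
python3 cap.py w4; python3 -c "
import pickle;from h import *
I,s=pickle.load(open('pics/w4.pkl','rb'))
print(proj(I,[[530,-292.5,95],[581,-291,95]],True))"
```

```text
4.1 [ 557.2 -292.9   71.7] [-0.0153  0.9999 -0.0024  0.0035] [-0.   0.3  0.4] [-0.6   0.6  -0.1   0.86  0.   -0.63] [ 475.8 -295.8  212.9] [ 0.32  0.01 -0.95]
[[321.93455004 280.2637475 ]
 [320.83530906 390.85404049]]
```

View pics/w4.png

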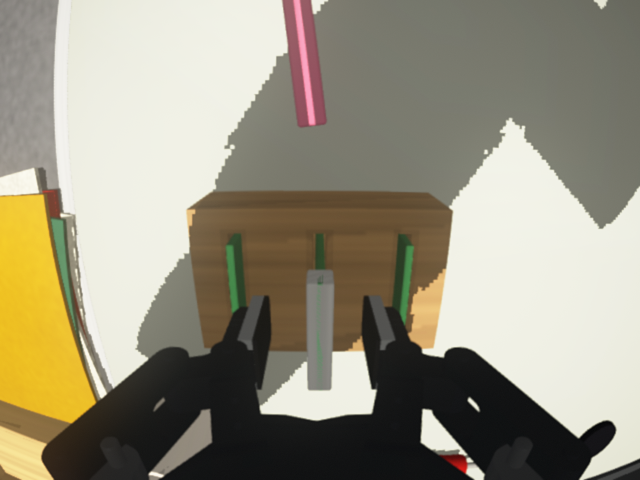

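Call:
carry_out(
  increments=[
    [[1, 1, 3, 0, 0.006, 0], [0, 0, 0, 0, 0, 0], [0, 0, 0, 0, 0, 0], [0, 0, 0, 0, 0, 0], [0, 0, 0, 0, 0, 0], [0, 0, 0, 0, 0, 0]],
  ],
  grip=0,
)

```text
time_s: 4.85
ee_pos: [557.0, -292.5, 70.2]
orientation: [-0.015, 1.0, -0.003, 0.001]
wrist_force: [0.5, 0.2, -1.6]
grip_width: 0.101
```

Call:
carry_out(
  increments=[
    [[0, 0, -6, 0, 0, 0], [0, 0, -10, 0, 0, 0], [0, 0, -12, 0, 0, 0], [0, 0, -15, 0, 0, 0], [0, 0, -15, 0, 0, 0], [0, 0, -20, 0, 0, 0], [0, 0, -30, 0, 0, 0], [0, 0, -30, 0, 0, 0], [0, 0, 0, 0, 0, 0]],
  ],
)

```text
time_s: 5.98
ee_pos: [557.2, -292.0, 219.6]
orientation: [-0.015, 1.0, -0.004, 0.003]
wrist_force: [-0.6, -1.1, -0.9]
grip_width: 0.108
```

```bash
python3 cap.py w5; python3 cap.py s5 scene
```

```text
6.025 [ 556.6 -291.6  218.1] [-0.0152  0.9999 -0.0038  0.0023] [ 0.1 -0.3 -0.8] [-0.6   0.49  0.11  1.19 -0.   -0.63] [ 476.2 -294.4  361.4] [ 0.32  0.   -0.95]
6.075 [ 556.  -291.3  216.7] [-0.0152  0.9999 -0.0032  0.0014] [-0.6 -0.4 -0.7] [-0.6   0.49  0.11  1.19 -0.   -0.63] [1246.5 -833.2  829.1] [-0.49  0.66 -0.57]
```

View pics/w5.png

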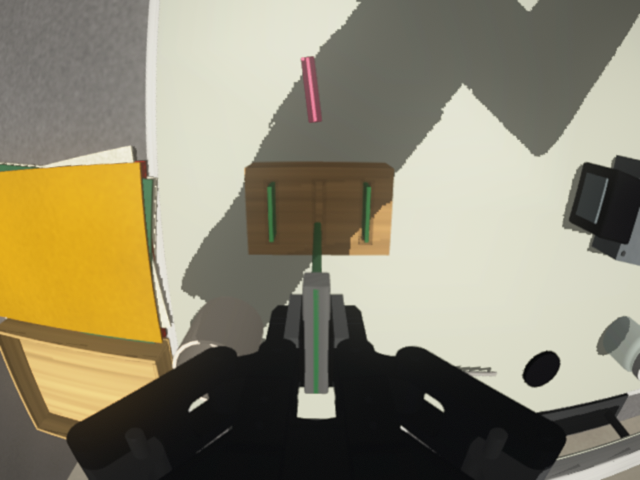

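View pics/s5.png

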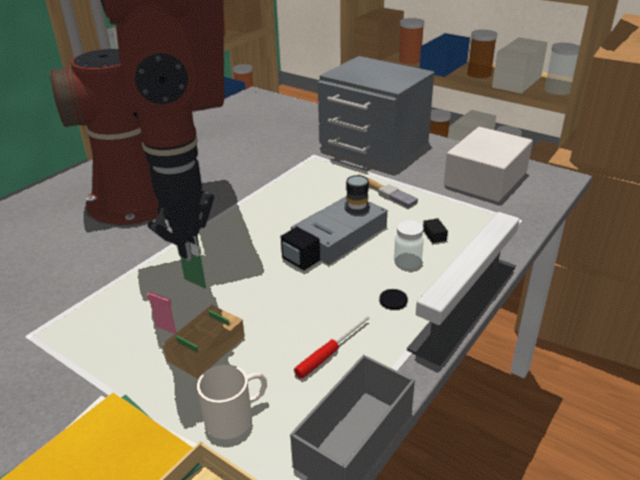

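Call:
carry_out(
  increments=[
    [[0, 30, 0, 0, 0, 0], [0, 50, 0, 0, 0, 0.08], [2, 50, 0, 0, 0, 0.08], [2, 50, 0, 0, 0, 0], [2, 45, 0, 0, 0, 0], [0, 30, 0, 0, 0, 0], [0, 15, 0, 0, 0, 0], [0, 0, 0, 0, 0, 0], [0, 0, 0, 0, 0, 0]],
  ],
)

```text
time_s: 7.2
ee_pos: [563.7, -14.5, 205.6]
orientation: [0.069, 0.998, -0.002, -0.006]
wrist_force: [0.5, -0.2, -0.4]
grip_width: 0.105
```

```bash
python3 cap.py w6;  python3 - <<'E'
import cv2
im=cv2.imread("pics/w6.png")[160:400,300:620]
cv2.imwrite("pics/w6c.png",cv2.resize(im,None,fx=2.5,fy=2.5,interpolation=cv2.INTER_CUBIC))
E
```

```text
7.25 [563.7 -14.7 205.7] [ 0.0689  0.9976 -0.0016 -0.0058] [-0.5  0.1 -0.5] [-0.15  0.39 -0.08  1.11 -0.   -0.02] [486.   -4.4 348.9] [ 0.3  -0.04 -0.95]
```

View pics/w6c.png

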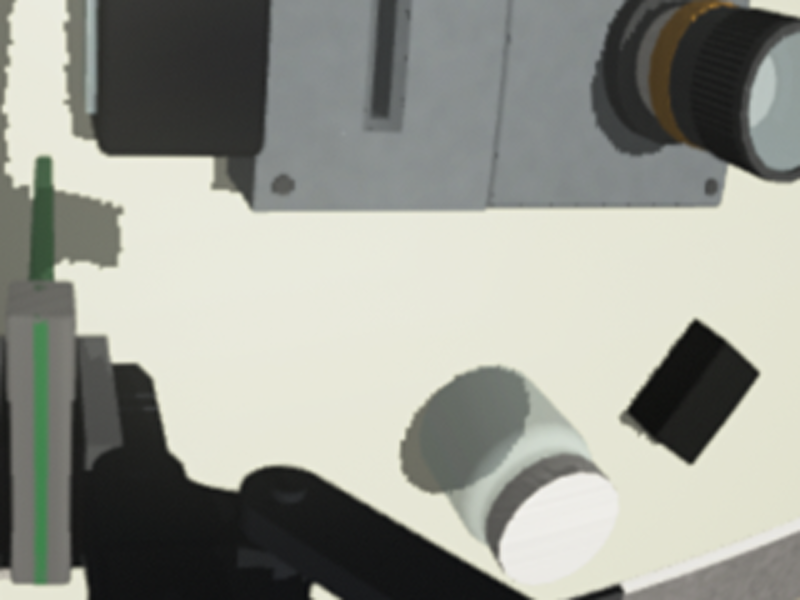

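```bash
python3 - <<'E'
import cv2
im=cv2.imread("pics/w6.png")[90:260,330:610]
cv2.imwrite("pics/w6d.png",cv2.resize(im,None,fx=2.8,fy=2.8,interpolation=cv2.INTER_CUBIC))
E
```

```text
(no output)
```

View pics/w6d.png

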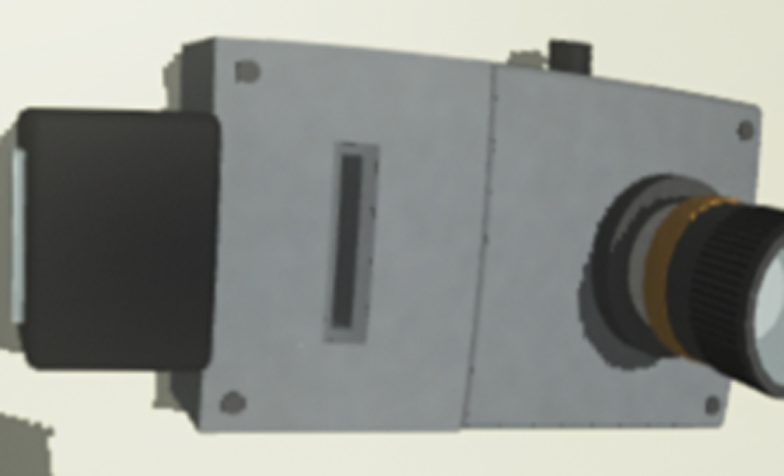

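```bash
python3 - <<'E'
import pickle
from h import *
I,s=pickle.load(open("pics/w6.pkl","rb"))
f=lambda L,z,k=2.8,o=(330,90): onz(I,np.array(L)/k+o,z,True)[:,:2].round(1)
def ang(q,prs):
    for i,j in prs: d=q[j]-q[i]; print("  ",np.linalg.norm(d).round(1), np.degrees(np.arctan2(d[1],d[0])).round(2))
b=f([(335,143),(380,145),(366,343),(323,342)],50); print("bevel",b.tolist(),b.mean(0)); ang(b,[(0,3),(1,2)])
h=f([(215,38),(762,107),(722,427),(200,432)],50); print(h.tolist(),h.mean(0)); ang(h,[(0,1),(3,2),(0,3),(1,2)])
T=R.from_quat(s['orientation']).as_matrix(); print(T.round(3))
r=f([(8,315),(72,315),(70,582),(12,582)],s['ee_pos'][2]+25,2.5,(300,160)); print("rail",r.tolist(),r.mean(0)-s['ee_pos'][:2]);ang(r,[(0,3),(1,2)])
E
```

```text
bevel [[509.0, 103.1], [510.7, 117.7], [571.4, 109.4], [569.4, 95.1]] [540.125 106.325]
   60.9 -7.54
   61.3 -7.79
[[475.3, 69.5], [503.3, 275.7], [620.0, 259.7], [592.9, 54.0]] [547.875 164.725]
   208.1 82.27
   207.5 82.49
   118.6 -7.51
   117.8 -7.81
[[-0.99   0.138 -0.012]
 [ 0.138  0.99  -0.002]
 [ 0.011 -0.004 -1.   ]]
rail [[538.9, -16.7], [540.1, -7.8], [588.6, -14.1], [587.3, -23.5]] [ 0.01367269 -0.87434747]
   48.9 -8.0
   48.9 -7.4
```

Call:
carry_out(
  increments=[
    [[8, 23, 0, 0, -0.011, 0], [12, 35, 0, 0, 0, 0], [12, 35, 0, 0, 0, 0], [6, 20, 20, 0, 0, 0], [0, 5, 20, 0, 0, 0], [0, 0, 10, 0, 0, 0], [0, 0, 0, 0, 0, 0]],
  ],
)

```text
time_s: 8.12
ee_pos: [543.9, 102.7, 154.4]
orientation: [0.074, 0.997, -0.003, 0.001]
wrist_force: [0.6, -0.1, 0.7]
grip_width: 0.102
```

```bash
python3 cap.py w7; python3 - <<'E'
import cv2
im=cv2.imread("pics/w7.png")[170:410,160:480]
cv2.imwrite("pics/w7c.png",cv2.resize(im,None,fx=2.5,fy=2.5,interpolation=cv2.INTER_CUBIC))
E
```

```text
8.175 [544.2 102.7 154.9] [ 0.0745  0.9972 -0.0025  0.0013] [-0.5 -1.3  0.1] [ 0.06  0.4  -0.21  0.96 -0.01  0.21] [464.4 114.1 296.5] [ 0.31 -0.05 -0.95]
```

View pics/w7c.png

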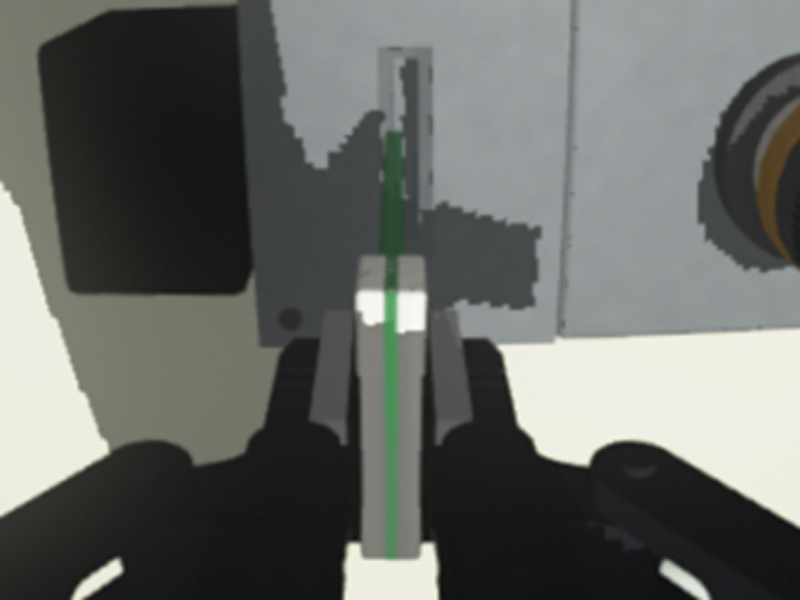

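```bash
python3 - <<'E'
import pickle
from h import *
I,s=pickle.load(open("pics/w7.pkl","rb"))
f=lambda L,z: onz(I,np.array(L)/2.5+(160,170),z,True)[:,:2].round(1)
b=f([(380,48),(433,48)],50); print("bevel near",b.tolist(),b.mean(0))
u=np.array([np.cos(np.radians(-7.6)),np.sin(np.radians(-7.6))])
print("slot mid",b.mean(0)+31*u)
print("filter near bottom",f([(386,131),(403,131)],s['ee_pos'][2]-60.2).tolist(), "near corner expected", s['ee_pos'][:2]-25*u)
print("railtop near",f([(358,290),(426,290)],s['ee_pos'][2]+24.8).tolist(),f([(362,557),(420,557)],s['ee_pos'][2]+24.8).tolist())
T=R.from_quat(s['orientation']).as_matrix(); print(T.round(4)); print(s['ee_pos'])
E
```

```text
bevel near [[508.8, 103.6], [510.8, 117.7]] [509.8  110.65]
slot mid [540.52768175 106.5500519 ]
filter near bottom [[519.7, 104.0], [520.3, 107.8]] near corner expected [519.43817168 106.0203345 ]
railtop near [[518.5, 101.0], [519.9, 110.3]] [[567.1, 93.6], [568.5, 103.0]]
[[-0.9889  0.1486  0.0021]
 [ 0.1486  0.9889 -0.0052]
 [-0.0029 -0.0049 -1.    ]]
[544.21856019 102.71392474 154.85850899]
```

Call:
carry_out(
  increments=[
    [[5, 3.5, 5, -0.005, 0, -0.016], [0, 0, 12, 0, 0, 0], [0, 0, 8, 0, 0, 0], [0, 0, 0, 0, 0, 0], [0, 0, 0, 0, 0, 0]],
  ],
)

```text
time_s: 8.8
ee_pos: [540.4, 106.2, 129.3]
orientation: [0.067, 0.998, 0.0, 0.002]
wrist_force: [0.6, 0.6, -1.1]
grip_width: 0.105
```

```bash
python3 cap.py w8; python3 - <<'E'
import cv2
im=cv2.imread("pics/w8.png")[170:410,160:480]
cv2.imwrite("pics/w8c.png",cv2.resize(im,None,fx=2.5,fy=2.5,interpolation=cv2.INTER_CUBIC))
E
```

```text
8.85 [540.4 106.2 129.3] [6.670e-02 9.978e-01 2.000e-04 2.300e-03] [-0.1 -0.4 -0. ] [ 0.06  0.41 -0.26  0.9  -0.    0.19] [460.4 115.6 271.2] [ 0.31 -0.04 -0.95]
```

View pics/w8c.png

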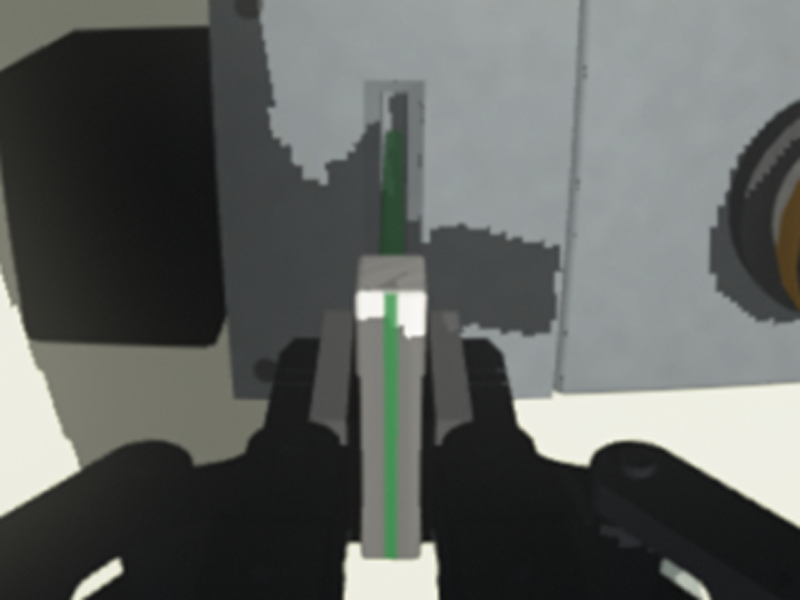

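Call:
carry_out(
  increments=[
    [[0, 0, 6, 0, 0, 0], [0, 0, 8, 0, 0, 0], [0, 0, 8, 0, 0, 0], [0, 0, 6, 0, 0, 0], [0, 0, 0, 0, 0, 0]],
  ],
)

```text
time_s: 9.48
ee_pos: [540.5, 106.2, 99.2]
orientation: [0.067, 0.998, 0.0, 0.002]
wrist_force: [-0.2, 0.7, -1.9]
grip_width: 0.101
```

```bash
python3 cap.py w9; python3 - <<'E'
import cv2
im=cv2.imread("pics/w9.png")[170:410,160:480]
cv2.imwrite("pics/w9c.png",cv2.resize(im,None,fx=2.5,fy=2.5,interpolation=cv2.INTER_CUBIC))
E
```

```text
9.525 [540.7 106.3  99.5] [6.660e-02 9.978e-01 2.000e-04 2.400e-03] [-0.4  0.4 -0.4] [ 0.06  0.44 -0.3   0.83 -0.    0.19] [460.5 115.7 241.1] [ 0.31 -0.04 -0.95]
```

View pics/w9c.png

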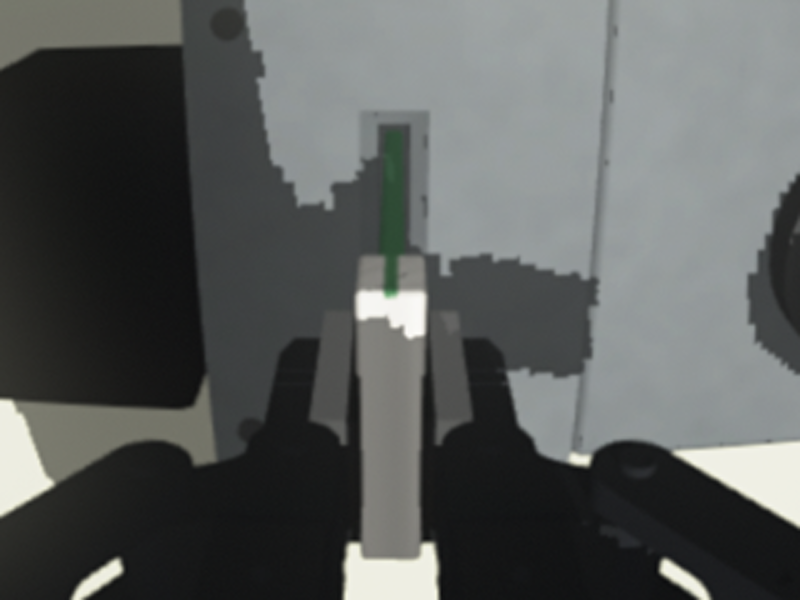

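The filter is in the slot mouth, centred at (394,140) in the crop, with no contact force. I'll continue down.

Call:
carry_out(
  increments=[
    [[0, 0, 6, 0, 0, 0], [0, 0, 8, 0, 0, 0], [0, 0, 6, 0, 0, 0], [0, 0, 4, 0, 0, 0], [0, 0, 1, 0, 0, 0], [0, 0, 1, 0, 0, 0]],
  ],
)

```text
time_s: 10.28
ee_pos: [541.2, 106.3, 71.9]
orientation: [0.067, 0.998, 0.0, 0.003]
wrist_force: [0.1, 0.5, -1.0]
grip_width: 0.105
```

Call:
carry_out(
  increments=[
    [[0, 0, 2, 0, 0, 0], [0, 0, 1.5, 0, 0, 0], [0, 0, 0, 0, 0, 0]],
  ],
)

```text
time_s: 10.65
ee_pos: [541.8, 106.3, 69.5]
orientation: [0.067, 0.998, 0.0, 0.004]
wrist_force: [-0.8, 0.2, -1.5]
grip_width: 0.102
```

Call:
carry_out(
  increments=[
    [[1, 0, 1.5, 0, 0.006, 0], [0, 0, 1.5, 0, 0, 0], [0, 0, 1, 0, 0, 0]],
  ],
)

```text
time_s: 11.02
ee_pos: [541.9, 106.5, 69.4]
orientation: [0.067, 0.998, 0.001, 0.002]
wrist_force: [-4.7, -0.4, 10.9]
grip_width: 0.103
```

Call:
carry_out(
  increments=[
    [[0, 0, 0, 0, 0, 0], [0, 0, 0, 0, 0, 0], [0, 0, 0, 0, 0, 0], [0, 0, 0, 0, 0, 0]],
  ],
  grip=40,
)

```text
time_s: 11.52
ee_pos: [542.3, 106.5, 69.2]
orientation: [0.067, 0.998, 0.001, 0.003]
wrist_force: [0.8, 0.4, 0.1]
grip_width: 0.471
```

```bash
python3 cap.py w10;python3 cap.py s10 scene;  python3 - <<'E'
import cv2
im=cv2.imread("pics/s10.png")[150:300,250:450]
cv2.imwrite("pics/s10c.png",cv2.resize(im,None,fx=4,fy=4,interpolation=cv2.INTER_CUBIC))
E
```

```text
11.575 [542.3 106.5  69.3] [6.660e-02 9.978e-01 6.000e-04 2.600e-03] [ 0.3 -0.3  1.1] [ 0.06  0.48 -0.33  0.76  0.    0.19] [462.2 115.8 211.2] [ 0.31 -0.04 -0.95]
11.625 [542.3 106.5  69.3] [6.660e-02 9.978e-01 6.000e-04 2.500e-03] [ 0.4 -0.6 -0.2] [ 0.06  0.48 -0.33  0.76  0.    0.19] [1246.5 -833.2  829.1] [-0.49  0.66 -0.57]
```

View pics/w10.png

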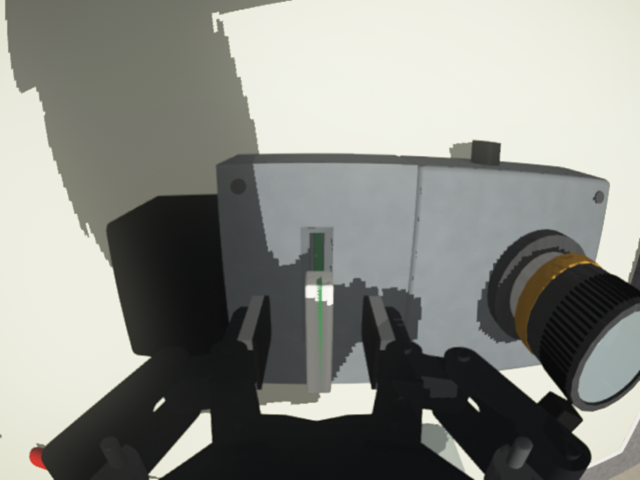

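View pics/s10c.png

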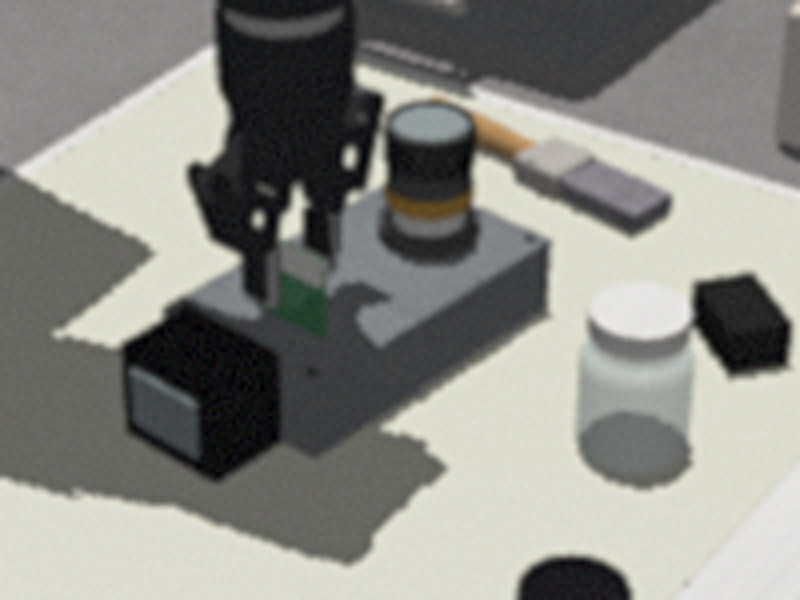

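Filter stands seated in the slot, with the rail at (319,330) and jaws clear on both sides. I'll rise straight up.

Call:
carry_out(
  increments=[
    [[0, 0, -10, 0, 0, 0], [0, 0, -20, 0, 0, 0], [0, 0, -30, 0, 0, 0], [0, 0, -30, 0, 0, 0], [0, 10, -15, 0, 0, 0], [-2, 30, 0, 0, 0, 0], [-2, 15, 0, 0, 0, 0], [0, 0, 0, 0, 0, 0]],
  ],
  grip=85,
)

```text
time_s: 12.62
ee_pos: [553.9, 161.3, 182.4]
orientation: [0.067, 0.998, 0.001, 0.004]
wrist_force: [-0.2, 0.3, -0.2]
grip_width: 0.997
```

```bash
python3 cap.py w11; python3 - <<'E'
import cv2
im=cv2.imread("pics/w11.png")
cv2.imwrite("pics/w11c.png",cv2.resize(im[150:390,240:560],None,fx=2.5,fy=2.5,interpolation=cv2.INTER_CUBIC))
E
```

```text
12.675 [553.7 160.8 182.3] [6.710e-02 9.977e-01 6.000e-04 3.800e-03] [-0.6 -0.   0.4] [ 0.16  0.41 -0.11  1.04 -0.    0.29] [473.3 170.6 324.1] [ 0.32 -0.04 -0.95]
```

View pics/w11c.png

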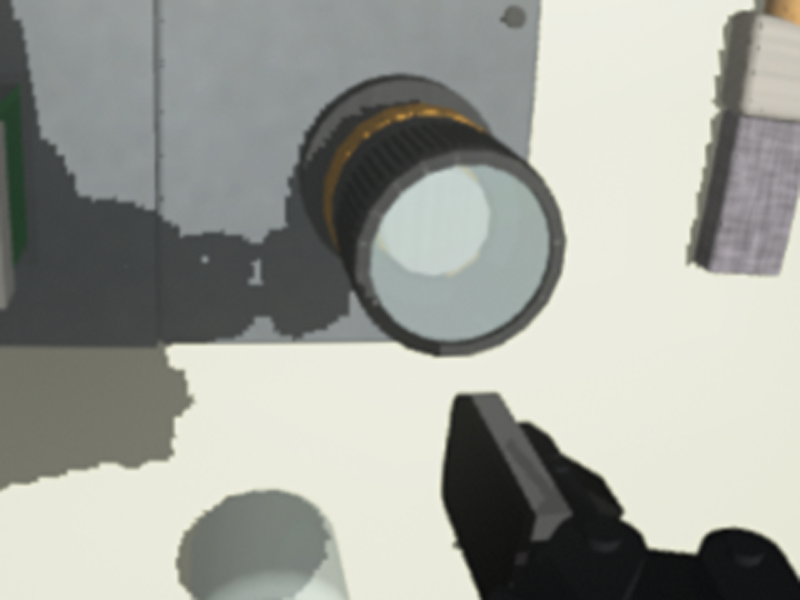

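```bash
python3 - <<'E'
import pickle
from h import *
from scipy.optimize import least_squares
I,s=pickle.load(open("pics/w11.pkl","rb"))
P=np.array([(565,242),(459,356),(462,151),(392,182),(532,180),(537,325),(390,322),(420,347)])
for z in (126,122):
    q=onz(I,P/2.5+(240,150),z,True)[:,:2]
    r=least_squares(lambda v: np.hypot(*(q-v[:2]).T)-v[2],[556,220,26]); print(z,r.x.round(1),r.fun.round(1))
u=np.radians(-7.6); c=np.array([547.9,164.7]); s0=np.array([540.3,106.4])
yd=np.array([-np.sin(u),np.cos(u)]); print("from head",c+60*yd,"from slot",s0+120*yd)
E
```

```text
126 [556.2 225.8  25.5] [-0.4  0.4  0.5  1.4 -1.7  1.7 -1.5 -0.5]
122 [557.8 226.9  26. ] [-0.4  0.4  0.5  1.5 -1.7  1.8 -1.5 -0.5]
from head [555.83538342 224.17293242] from slot [556.17076683 225.34586483]
```

Call:
carry_out(
  increments=[
    [[3, 25, 0, 0, 0.006, 0], [3, 25, 0, 0, 0, 0], [1, 12, 0, 0, 0, 0], [0, 2, 0, 0, 0, 0], [0, 0, 0, 0, 0, 0]],
  ],
)

```text
time_s: 13.3
ee_pos: [554.6, 222.2, 181.3]
orientation: [0.069, 0.998, -0.001, -0.001]
wrist_force: [0.4, 0.3, 0.0]
grip_width: 0.997
```

```bash
python3 cap.py w12
```

```text
13.35 [554.6 222.1 181.4] [ 6.880e-02  9.976e-01 -5.000e-04 -6.000e-04] [-0.9 -0.9  0.6] [ 0.26  0.46 -0.04  1.08 -0.    0.4 ] [475.4 232.1 323.8] [ 0.31 -0.04 -0.95]
```

View pics/w12.png

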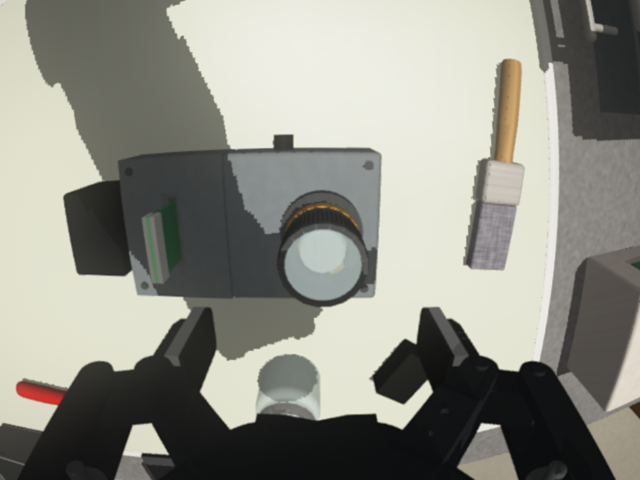

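```bash
python3 - <<'E'
import pickle
from h import *
from scipy.optimize import least_squares
I,s=pickle.load(open("pics/w12.pkl","rb"))
g=cv2.imread("pics/w12.png")
P=np.array([(278,261),(368,261),(323,217),(323,306),(291.5,230),(354.5,230),(291.5,293),(354.5,293)])
q=onz(I,P,126,True)[:,:2]
r=least_squares(lambda v: np.hypot(*(q-v[:2]).T)-v[2],[556,220,26]); print(r.x.round(1),r.fun.round(1))
T=R.from_quat(s['orientation']).as_matrix(); print((T.T@(np.array([*r.x[:2],95])-s['ee_pos'])).round(1))
cv2.imwrite("pics/w12c.png",cv2.resize(g[190:320,250:400],None,fx=4,fy=4,interpolation=cv2.INTER_CUBIC))
E
```

```text
[553.9 225.3  26.6] [-0.8 -0.8  0.9  0.9  0.1 -0.1 -0.2  0. ]
[ 1.   3.1 86.4]
```

View pics/w12c.png

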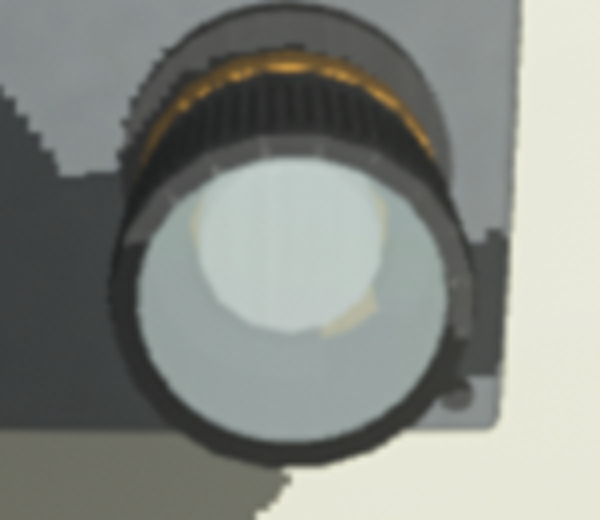

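Call:
carry_out(
  increments=[
    [[-1, 3.5, 10, 0, 0, 0], [0, 0, 20, 0, 0, 0], [0, 0, 15, 0, 0, 0], [0, 0, 0, 0, 0, 0]],
  ],
)

```text
time_s: 13.85
ee_pos: [556.1, 224.1, 133.6]
orientation: [0.07, 0.998, -0.001, -0.001]
wrist_force: [-0.2, 0.9, 0.2]
grip_width: 0.993
```

```bash
python3 cap.py w13
```

```text
13.9 [556.5 224.2 134.4] [ 6.970e-02  9.976e-01 -6.000e-04 -4.000e-04] [-0.   0.1  0. ] [ 0.26  0.5  -0.1   0.97 -0.    0.4 ] [477.  234.2 276.1] [ 0.31 -0.04 -0.95]
```

View pics/w13.png

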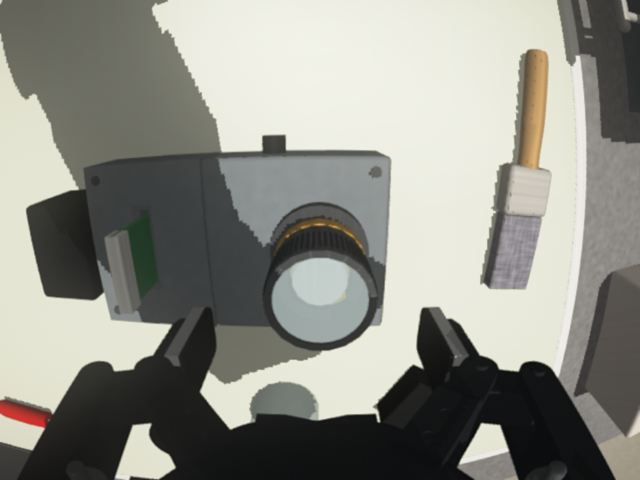

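Call:
carry_out(
  increments=[
    [[0.5, 1.2, 10, 0, 0, 0], [0, 0, 14, 0, 0, 0], [0, 0, 10, 0, 0, 0], [0, 0, 4, 0, 0, 0], [0, 0, 0, 0, 0, 0]],
  ],
)

```text
time_s: 14.52
ee_pos: [556.7, 225.7, 94.4]
orientation: [0.07, 0.998, -0.0, 0.0]
wrist_force: [0.5, -0.7, -0.1]
grip_width: 0.999
```

```bash
python3 cap.py w14
```

```text
14.575 [556.9 225.7  94.7] [ 6.970e-02  9.976e-01 -3.000e-04  4.000e-04] [-1.  -0.1  0.8] [ 0.26  0.54 -0.15  0.88 -0.    0.4 ] [477.3 235.7 236.7] [ 0.31 -0.04 -0.95]
```

View pics/w14.png

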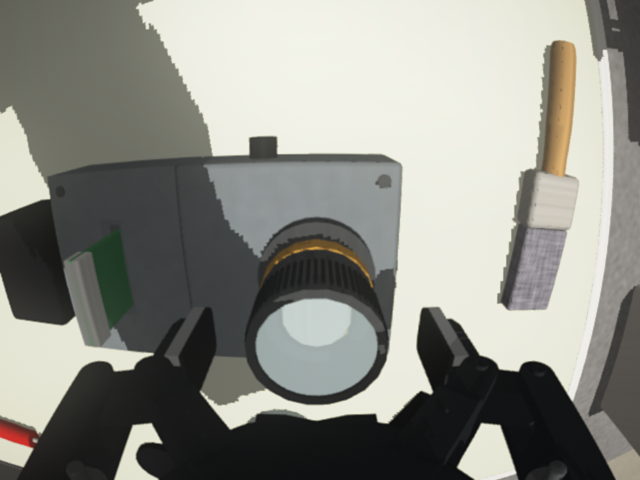

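Call:
carry_out(
  increments=[
    [[0, 0, 0, 0, 0, 0], [0, 0, 0, 0, 0, 0], [0, 0, 0, 0, 0, 0], [0, 0, 0, 0, 0, 0], [0, 0, 0, 0, 0, 0]],
  ],
  grip=0,
)

```text
time_s: 15.2
ee_pos: [557.3, 225.9, 95.7]
orientation: [0.07, 0.998, -0.0, 0.001]
wrist_force: [-1.0, 1.2, -1.0]
grip_width: 0.592
```

```bash
python3 cap.py w15; python3 -c "
import pickle;from h import *
I,s=pickle.load(open('pics/w15.pkl','rb'))
print(proj(I,[[*s['ee_pos'][:2],126]],True), s['grip_width']*85.4, s['torque'])"
```

```text
15.25 [557.3 225.9  95.7] [ 6.970e-02  9.976e-01 -1.000e-04  1.000e-03] [-0.9 -0.7 -0.3] [ 0.26  0.53 -0.15  0.88 -0.    0.4 ] [477.7 235.8 237.9] [ 0.31 -0.04 -0.95]
[[319.14368138 352.80939373]] 50.9733571677324 [-0.0646737   0.10914991 -0.05320222]
```

View pics/w15.png

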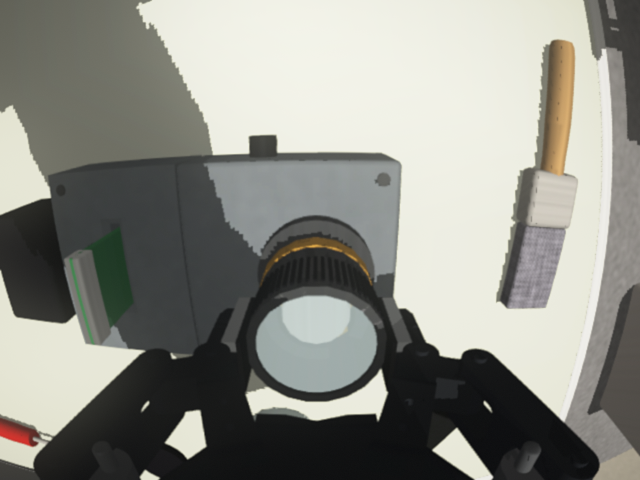

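Call:
carry_out(
  increments=[
    [[0, 0, 2, 0, 0, 0], [0, 0, 2, 0, 0, 0], [0, 0, 1, 0, 0, 0]],
  ],
)

```text
time_s: 15.62
ee_pos: [557.5, 225.9, 93.0]
orientation: [0.07, 0.998, 0.0, 0.002]
wrist_force: [-5.8, -1.4, 15.0]
grip_width: 0.6
```

Call:
carry_out(
  increments=[
    [[0, 0, 1, 0, 0, 0.08], [0, 0, 1, 0, 0, 0.08], [0, 0, 1, 0, 0, 0.08]],
  ],
)

```text
time_s: 16.0
ee_pos: [558.7, 226.2, 93.0]
orientation: [0.191, 0.982, 0.001, 0.004]
wrist_force: [-4.6, -4.0, 11.5]
grip_width: 0.596
```

```bash
cat > st.py <<'E'
from plant import ctrl
import numpy as np
s=ctrl.sense(); q=s['orientation']; print(s['time_s'],s['ee_pos'].round(2),"turned cw deg",round(2*np.degrees(np.arctan2(q[0],q[1])-0.0698),1),s['wrist_force'].round(1),s['torque'].round(2),s['joint_pos'].round(2))
E
python3 st.py
```

```text
16.0 [558.66 226.21  92.99] turned cw deg 14.1 [-4.6 -4.  11.5] [-0.88  0.92  0.21] [ 0.26  0.54 -0.16  0.87 -0.    0.65]
```

Call:
carry_out(
  increments=[
    [[1, -0.4, 1, 0, 0, 0.08], [0.5, -0.3, 1, 0, 0, 0.08], [0, 0, 1, 0, 0, 0.05]],
  ],
)

```text
time_s: 16.38
ee_pos: [558.6, 225.5, 91.8]
orientation: [0.297, 0.955, 0.001, 0.006]
wrist_force: [-2.7, -3.6, 4.4]
grip_width: 0.597
```

```bash
python3 st.py
```

```text
16.375 [558.64 225.47  91.76] turned cw deg 26.6 [-2.7 -3.6  4.4] [-0.57  0.63  0.04] [ 0.26  0.53 -0.16  0.86 -0.    0.87]
```

Call:
carry_out(
  increments=[
    [[0.5, 0, 2, 0, 0, 0], [0, 0, 2, 0, 0, 0]],
  ],
)

```text
time_s: 16.62
ee_pos: [558.7, 225.4, 88.6]
orientation: [0.297, 0.955, 0.001, 0.006]
wrist_force: [-3.3, -0.2, 8.5]
grip_width: 0.595
```

```bash
python3 st.py
```

```text
16.625 [558.68 225.4   88.65] turned cw deg 26.6 [-3.3 -0.2  8.5] [-0.2  0.9 -0.1] [ 0.26  0.54 -0.17  0.85 -0.    0.87]
```

Dropping into the keyway at about 27° clockwise. I'll push on home.

Call:
carry_out(
  increments=[
    [[0, 0, 2, 0, 0.004, 0], [0, 0, 2, 0, 0, 0], [0, 0, 1.5, 0, 0, 0], [0, 0, 1.5, 0, 0, 0]],
  ],
)

```text
time_s: 17.12
ee_pos: [558.8, 225.4, 84.7]
orientation: [0.297, 0.955, 0.002, 0.005]
wrist_force: [-8.2, -2.0, 22.9]
grip_width: 0.6
```

```bash
python3 st.py
```

```text
17.125 [558.75 225.39  84.72] turned cw deg 26.5 [-8.2 -2.  22.9] [-0.81  1.95 -0.17] [ 0.26  0.54 -0.17  0.85 -0.    0.87]
```

Call:
carry_out(
  increments=[
    [[0.5, 0, 1.5, 0, 0.004, 0], [0, 0, 1.5, 0, 0, 0]],
  ],
)

```text
time_s: 17.38
ee_pos: [558.8, 225.4, 84.7]
orientation: [0.297, 0.955, 0.003, 0.004]
wrist_force: [-6.8, -0.6, 18.3]
grip_width: 0.597
```

```bash
python3 st.py; python3 cap.py w16; python3 cap.py s16 scene; python3 cap.py t16 top; python3 st.py; python3 - <<'E'
import cv2
im=cv2.imread("pics/s16.png")[150:300,250:450]
cv2.imwrite("pics/s16c.png",cv2.resize(im,None,fx=4,fy=4,interpolation=cv2.INTER_CUBIC))
E
```

```text
17.375 [558.75 225.39  84.73] turned cw deg 26.5 [-6.8 -0.6 18.3] [-0.55  1.75 -0.22] [ 0.26  0.54 -0.17  0.85  0.    0.86]
17.425 [558.7 225.4  84.7] [0.2965 0.955  0.0028 0.0042] [-6.1 -1.5 18.8] [ 0.26  0.54 -0.17  0.85  0.    0.86] [491.3 269.2 226.5] [ 0.27 -0.17 -0.95]
17.475 [558.8 225.4  84.8] [0.2966 0.955  0.0028 0.0043] [-6.8 -2.8 18.5] [ 0.26  0.54 -0.17  0.85  0.    0.86] [1246.5 -833.2  829.1] [-0.49  0.66 -0.57]
17.525 [558.8 225.4  84.8] [0.2965 0.955  0.0028 0.0043] [-6.1 -1.3 19. ] [ 0.26  0.54 -0.17  0.85  0.    0.86] [ 515.7   -9.5 1541.1] [ 0.06 -0.   -1.  ]
17.525 [558.76 225.41  84.75] turned cw deg 26.5 [-6.1 -1.3 19. ] [-0.7   1.69 -0.14] [ 0.26  0.54 -0.17  0.85  0.    0.86]
```

View pics/w16.png

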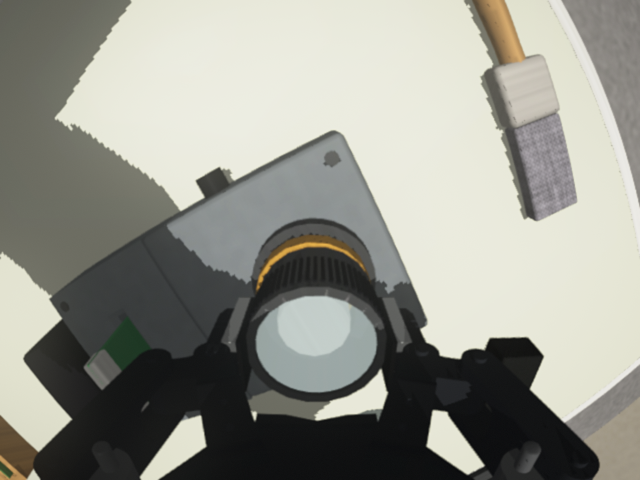

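View pics/s16c.png

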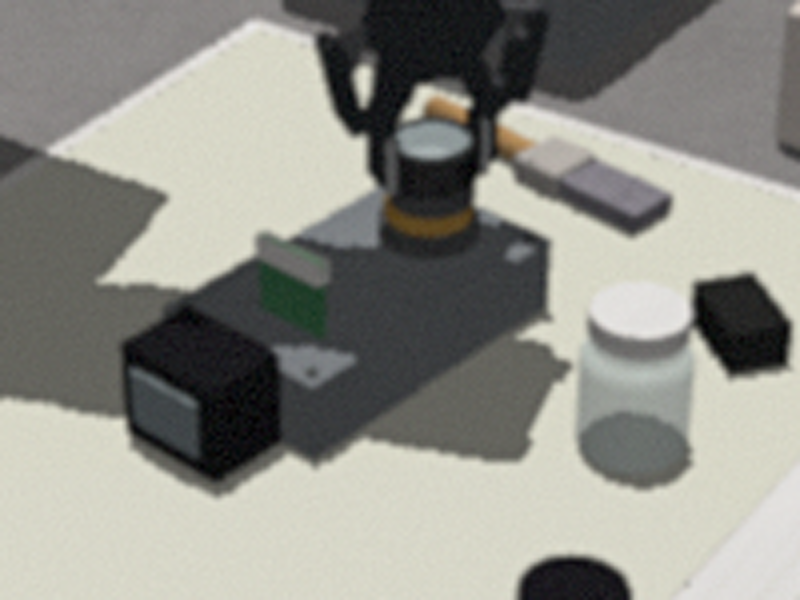

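View pics/t16.png

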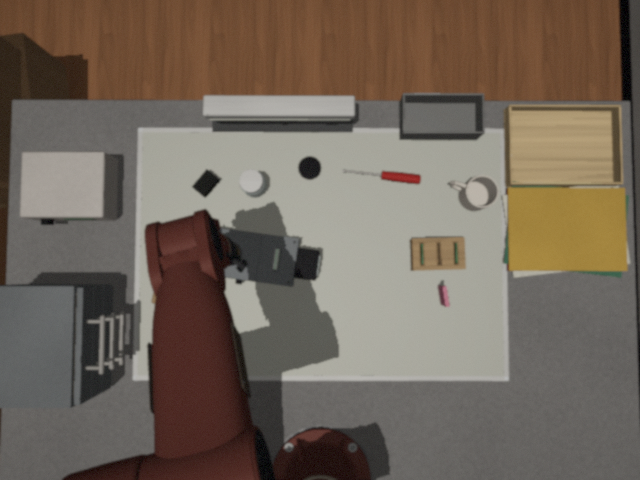

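```bash
python3 - <<'E'
import pickle
from h import *
I,s=pickle.load(open("pics/s16.pkl","rb"))
u=np.array([np.cos(np.radians(-7.6)),np.sin(np.radians(-7.6)),0]); n=np.array([-u[1],u[0],0]); c=np.array([541,106.4,0])
for z in(95,81,50): print(z,((proj(I,[c+a*25*u-n*(5 if z>50 else 2)+[0,0,z] for a in(-1,1)])-[250,150])*4).round(0).tolist())
hc=np.array([547.9,164.7,0])
print([((proj(I,hc+a*60*u+b*105*n+[0,0,50])-[250,150])*4).round(0).tolist() for a,b in((1,-1),(1,1))])
print("lens top", ((proj(I,[[556,225.3,115],[556,225.3,126]])-[250,150])*4).round(0).tolist())
E
```

```text
95 [[250.0, 235.0], [314.0, 267.0]]
81 [[251.0, 256.0], [315.0, 288.0]]
50 [[256.0, 299.0], [319.0, 332.0]]
[[[309.0, 388.0]], [[550.0, 238.0]]]
lens top [[427.0, 137.0], [427.0, 121.0]]
```

Picture check: the rail top stands about 66 crop-pixels above the slot (64 predicted when seated). The lens top is at about (435,140), against a predicted (427,137) home and (427,121) raised. Both agree with seated and home, and the push holds at about 19 N. I'll hand in.

```bash
python3 -c "
from plant import ctrl
print(ctrl.finish_job())"; python3 st.py
```

```text
the job is handed in; nothing more can be done
None
the job is handed in; nothing more can be done
```

The filter is in the camera head's slot and released. The lens collar is pushed fully home and was still gripped when I handed the job in, at about 17.5 s of the 51 s allowed.

- **Filter:** I drew the green filter with the metal rail from the rack's middle slot and lowered it into the head until it met the bottom. The tool force rose to about 11 N there, at the expected height. The last pictures show it upright, with the rail as far above the slot as predicted, and both blanks still in the rack.
- **Lens:** I gripped the collar, pressed it onto the pin and turned it about 26.5° clockwise, where the keyway dropped. It then went down 11.0 mm in total and stopped hard on the shoulder. The push held steady at about 19 N in the last readings, and the lens had not slipped in the jaws.
- **Disagreements:** The top camera put the head about 6 mm off in y from the wrist camera. I used the wrist values, and the fits confirmed them. A side force of about 6 N along x remained on the collar, because the gripper was 2 to 3 mm off the mount axis; it did not hinder seating.

Handing in gives no verdict, and no reading was possible afterwards, so the final second of holding is unchecked.

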